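Pack two filter discs home in a column with a tamping rod

ROBOT

A 6-joint arm with a two-finger parallel gripper is mounted at the origin on a cart in front of the work surface, level with it; the furniture and walls round the work are solid. World frame = base frame: x ahead of the robot, y to its left, z up, the work surface at z = 0. Lengths are in m, angles in rad, forces in N, time in s.
With the tool pointing down it reaches from about 0.275 to 0.825 m from the base axis. Payload 4.9 kg.
Tool frame: the origin (TCP) lies at the very end of the fingers, on their centre line; the grasp point (between the pads) lies 19 mm behind it; z points along the fingers, y is the line along which they close (so a half turn about z gives the same grasp; the last joint's range is limited). The gripper opens to 85 mm and grips with 20 to 120 N. Pads are 22 mm wide; open, the fingers measure 114 mm over their backs; the gripper's body (76 mm by 85 mm) begins 54 mm behind the grasp point. The pads swing forward as they close: fully open they stand 13 mm farther back than shut.
Start: joints at [1.086, 0.326, -0.193, 1.052, 0, 1.437], TCP at [0.189, 0.517, 0.194] pointing down, gripper open.
Joint ranges: [-2.65, 2.65], [-0.97, 1.79], [-1.3, 1.35], [-1.93, 2.1], [-1.47, 1.37], [-3.14, 3.14]. Speed limits (rad/s): [2.57, 2.57, 3.14, 3.14, 3.14, 3.14].

INTERFACE

Orientations are given as a 3x3 rotation matrix whose columns are the frame's x, y, z axes.
In Python, from bench import read_state, camera, close_job gives the robot as it stands.
- The arm moves only by the tool drive_tool, never from a script. Its argument "series" is a list of rows, each a list of 5 numbers: the gripper's target within -1 to 1 (shut at 1, half-way at 0, fully open at -1), then the shift along the tool's x, y, z each as a share of 0.05 m, from -1 to 1, then the turn about the tool's z as a share of 360 degrees, from -1 to 1. In form: [[jaw, tx, ty, tz, turn], ...]. A call has 1 to 20 rows; each row shifts and turns the commanded pose from where the row before left it, along the tool's axes as they then stand; what a row does not reach is not made up. A row lasts 1/10 s, in which the tool goes at most 50 mm and 8.59 degrees, less where a joint would pass 70% of its speed; a pose out of reach is approached as far as the arm can. A call with a number of a shift or a turn outside -1 to 1 is refused whole. A call with a gripper value outside its range is refused whole. The fingers move at their own pace and stop on an object; "newtons" is the grip in N (left out, the last holds). Time passes only in rows, so rows that do not move let the fingers close. It gives the time, the measured TCP pose, the force, the opening and the grip force at its end, in the units of the state.
- read_state(): the state, without advancing time (a new reading comes with each control period).
- camera(name): name is "scene" or "top"; returns a dict with "color" (384x512x3 uint8, red, green, blue), "range_z" (384x512 float32, m along the optical axis (not along the pixel's ray), 0 where there is no reading), "fx", "fy", "cx", "cy" (pixels), "R" (3x3) and "t" (3): a world point X has camera coordinates R X + t. Camera axes: x right, y down, z forward; pixel columns grow to the right and rows downward; lengths in m; the calibration is good to about 2 mm. A picture is of the moment at which its call begins.
- close_job(): hands the job in; it is judged then, once.
The state is a dict: "time_s": time; "q": joint angles; "joint_vel": joint speeds; "effort": joint torques, N m; "tcp_pos": TCP position; "tcp_rot": TCP orientation; "contact_force": force on the tool from outside, world axes, zero at the start; "ft_torque": the same for the moment, N m; "grip_width": finger opening in m; "finger_force": force on a finger pad.
Only numpy, scipy, OpenCV 4.12 (cv2) and the standard library are available. Lean on these libraries where they do the work, as an engineer would, in place of code of your own. Each camera call takes 0.05 s, during which the arm holds its last target. There are 200 camera calls.

TASK

Take the tamping rod from its stand and push the two filter discs down inside the steel column until they stop dead on the hidden ledge; where one disc just meets the other is not the bottom. Then hold the rod pressed firmly, with about 15 N and never above 25 N, for about a second, and stand the rod back in its stand. Leave the bottle, the beaker and the dish as they are.

Things in the scene. Friction and masses are not known exactly. Their poses are not given: they have to be found in the camera images.
- rod: Tamping rod, 147 mm long, 0.14 to 0.27 kg, loose, upright in its stand. Origin at the centre of its flat foot, z along the rod to the grip. Steel shaft 19 mm across, 0 to 95 mm (foot edge chamfered 2 mm); black collar 34 mm across, 95 to 101 mm; black round grip 22 mm across, 101 to 147 mm: hold it there from above, fingertips just over the collar, with some 60 N.
- rod_stand: Grey plastic stand for the rod, fixed to the bench: 80 mm square foot plate 8 mm thick, with an upright sleeve, total height 60 mm, bore 22 mm, flared over the top 8 mm. Origin under its centre, z up.
- stand_floor (a point): Centre of the sleeve's floor, on top of the foot plate, 8 mm over the bench; the rod's foot stands here.
- column: Upright steel column, fixed: tube 110 mm tall, outside 32 mm, bore 24 mm, mouth flared over the top 10 mm, on a round foot 76 mm across. A ledge inside (rubber, giving 1 mm per 8 N) stops the discs; its top lies 14 to 40 mm above the bench, differs every time and cannot be seen or measured, only felt. Origin under its centre, z up.
- column_mouth (a point): Centre of the column's open top, 110 mm above the bench.
- upper_disc: The upper white filter disc, 23 mm across, 10 mm thick, lying level inside the column, 15 to 25 mm below the mouth (top face). Origin at the centre of its underside. It stays where it is left: sliding down takes 4 N, plus about 0.1 N per 10 mm/s of speed.
- lower_disc: The lower filter disc, the same in size and drag, 3 to 23 mm clear below the upper one and at least 12 mm above the ledge; pushing both takes 8 N, and on the ledge the push rises steeply. Origin at the centre of its underside.
- amber_bottle: Bystander: small amber glass bottle with a black cap, 52 mm across, 104 mm tall, loose. Origin under its centre.
- beaker: Bystander: small glass beaker, 61 mm across, 72 mm tall, loose. Origin under its centre.
- dish: Bystander: closed clear petri dish, 97 mm across, 16 mm tall, loose. Origin under its centre.

How it is judged:
By the outcome, as a careful person would: the job done as asked, in the order asked, and still so for the second after the job is handed in, with the robot touching nothing.
It also fails if it takes over 61 s, if anything falls off the work surface, if the arm or the gripper's body presses on something with over 40 N, if the wrist force passes 120 N, or if a joint passes its speed limit or range.

## Working session

There is one attempt and no reset: what is moved stays moved. The work goes in short steps, Python scripts to look and compute and a tool call to move; the robot and the scene stay as the last step left them, time stands still between calls to the robot, and variables do not carry over. Pictures are saved under pics/ and viewed, at most 10 in all, crops included, and the job is handed in when it is done.

Besides the shell and the picture viewer there is one more tool, called as name([rows], argument=value, ...), one row to a line, values as JSON. drive_tool: Moves the arm, as the interface text tells. Shift numbers are shares of 0.05 m and turn numbers shares of 360 degrees, none past 1 either way. Its arguments: {"type":"object","properties":{"series":{"type":"array"},"newtons":{"type":"number"}},"required":["series"]}

```bash
mkdir -p pics; cat > h.py <<'E'
import numpy as np, cv2
from bench import *
def snap(n,f):
    c=camera(n); np.savez(f'{f}.npz',**c); cv2.imwrite(f'pics/{f}.png',cv2.cvtColor(c['color'],cv2.COLOR_RGB2BGR)); return c
def ray(c,u,v,z):
    R,t=c['R'],c['t']; o=-R.T@t; d=R.T@np.array([(u-c['cx'])/c['fx'],(v-c['cy'])/c['fy'],1]); return o+d*(z-o[2])/d[2]
def cloud(c):
    v,u=np.indices(c['range_z'].shape); z=c['range_z']
    P=np.stack([(u-c['cx'])/c['fx']*z,(v-c['cy'])/c['fy']*z,z],-1); return (P-c['t'])@c['R']
E
python3 - <<'E'
from h import *
s=read_state(); print(s)
a=snap('top','top1'); b=snap('scene','sc1')
for c in(a,b): print(c['fx'],-c['R'].T@c['t'],c['R'])
E
```

```text
{'time_s': 0.0, 'q': array([ 1.08579472e+00,  3.26943554e-01, -1.93590881e-01,  1.05200157e+00,
       -2.60666556e-05,  1.43658605e+00]), 'joint_vel': array([ 6.46072529e-04,  4.53326631e-05,  3.34831447e-04, -5.25292122e-04,
       -9.97875802e-05,  9.66992261e-04]), 'effort': array([-9.59591380e-04, -4.43402052e+01,  2.62440276e+01,  1.55815546e-02,
       -2.37156974e-04, -9.31808870e-07]), 'tcp_pos': array([0.18869916, 0.51592311, 0.19339942]), 'tcp_rot': array([[-9.39100998e-01,  3.43640355e-01, -7.87994021e-04],
       [ 3.43641196e-01,  9.39099740e-01, -1.55120005e-03],
       [ 2.06950043e-04, -1.72752073e-03, -9.99998486e-01]]), 'contact_force': array([-0.02803625,  0.17938414,  0.1138763 ]), 'ft_torque': array([ 0.01888908, -0.00032863, -0.0168849 ]), 'finger_force': 0.0, 'grip_width': 0.08544489620514001}
497.7725247853865 [0.44928153 0.00951626 1.29226819] [[-3.38152401e-04 -9.99912096e-01  1.32546851e-02]
 [-9.98507459e-01 -3.86279481e-04 -5.46141393e-02]
 [ 5.46144585e-02 -1.32533699e-02 -9.98419556e-01]]
453.2196070297874 [-0.45353985 -0.55229424  0.8360247 ] [[ 0.49292049 -0.86993004  0.01584673]
 [-0.48055265 -0.28738393 -0.82854066]
 [ 0.7253265   0.40078949 -0.55970461]]
```

View pics/top1.png

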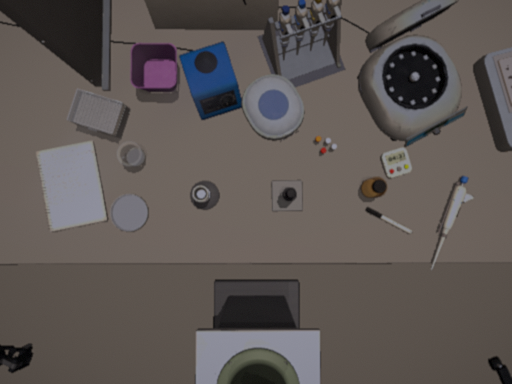

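View pics/sc1.png

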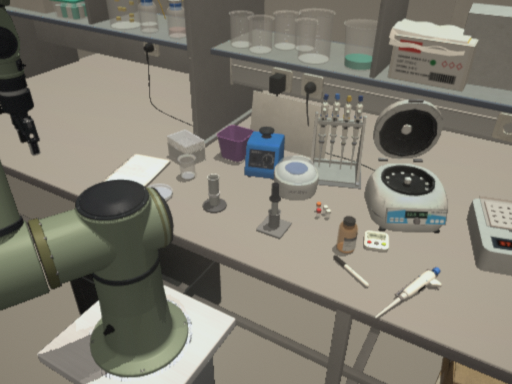

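```bash
python3 - <<'E'
from h import *
for f in('top1','sc1'):
    c=dict(np.load(f+'.npz')); P=cloud(c); X,Y,Z=P[...,0],P[...,1],P[...,2]
    for nm,(cx,cy) in dict(rod=(.43,-.06),col=(.43,.13)).items():
        m=(abs(X-cx)<.08)&(abs(Y-cy)<.08)&(c['range_z']>0)
        for lo,hi in((-.01,.003),(.003,.012),(.03,.06),(.06,.1),(.085,.106),(.106,.116),(.11,.14),(.14,.17)):
            q=P[m&(Z>lo)&(Z<hi)]
            if len(q)>3: print(f,nm,lo,hi,len(q),q.mean(0).round(4),q.min(0).round(4),q.max(0).round(4))
im=cv2.imread('pics/top1.png'); s=cv2.imread('pics/sc1.png')
A=[cv2.resize(im[165:225,171:231],(400,400),interpolation=2),cv2.resize(im[165:225,258:318],(400,400),interpolation=2)]
cv2.imwrite('pics/crop1.png',np.hstack(A))
E
```

```text
top1 rod -0.01 0.003 2912 [ 0.42   -0.0567 -0.0009] [ 0.3507 -0.1399 -0.0098] [0.5093 0.0193 0.003 ]
top1 rod 0.003 0.012 733 [ 0.4532 -0.0668  0.0061] [ 0.3515 -0.1387  0.003 ] [0.5088 0.0192 0.0119]
top1 rod 0.03 0.06 28 [ 0.4907 -0.0659  0.0578] [ 0.479  -0.0903  0.0523] [ 0.5088 -0.058   0.06  ]
top1 rod 0.06 0.1 9 [ 0.4894 -0.0672  0.062 ] [ 0.4788 -0.0877  0.0602] [ 0.5013 -0.0579  0.0658]
top1 rod 0.085 0.106 13 [ 0.4895 -0.0737  0.1046] [ 0.4803 -0.0914  0.104 ] [ 0.5042 -0.0603  0.1053]
top1 rod 0.106 0.116 61 [ 0.4939 -0.0737  0.1091] [ 0.4801 -0.0913  0.1062] [ 0.5088 -0.0599  0.1131]
top1 rod 0.11 0.14 22 [ 0.4933 -0.0714  0.1161] [ 0.4824 -0.091   0.11  ] [ 0.5063 -0.0599  0.1392]
top1 rod 0.14 0.17 71 [ 0.4954 -0.0754  0.1541] [ 0.4858 -0.0852  0.1406] [ 0.5066 -0.065   0.1589]
top1 col -0.01 0.003 3091 [ 0.4222  0.1277 -0.001 ] [ 0.3508  0.0501 -0.0096] [0.5092 0.21   0.003 ]
top1 col 0.003 0.012 524 [0.4479 0.1327 0.006 ] [0.3519 0.05   0.003 ] [0.5088 0.2099 0.012 ]
top1 col 0.03 0.06 23 [0.4912 0.1254 0.0527] [0.4791 0.1189 0.0475] [0.5089 0.1381 0.0593]
top1 col 0.
[... 1012 characters left out ...]
9 -0.0898  0.1101] [ 0.4969 -0.0672  0.1392]
sc1 rod 0.14 0.17 49 [ 0.4891 -0.0804  0.1491] [ 0.4785 -0.0891  0.1401] [ 0.5059 -0.0701  0.1544]
sc1 col -0.01 0.003 1478 [ 0.4213  0.1256 -0.0028] [ 0.3501  0.0503 -0.0076] [0.5097 0.2099 0.003 ]
sc1 col 0.003 0.012 157 [0.4806 0.1295 0.0067] [0.4543 0.0966 0.0033] [0.5094 0.1706 0.0117]
sc1 col 0.03 0.06 86 [0.4852 0.1283 0.0451] [0.475  0.1161 0.0305] [0.5044 0.1509 0.0599]
sc1 col 0.06 0.1 137 [0.488  0.13   0.0815] [0.4769 0.1166 0.0603] [0.5097 0.1485 0.0999]
sc1 col 0.085 0.106 95 [0.4927 0.1338 0.0969] [0.4769 0.117  0.085 ] [0.5097 0.1535 0.1057]
sc1 col 0.106 0.116 22 [0.4901 0.136  0.1072] [0.4745 0.1145 0.106 ] [0.51   0.1526 0.1096]
```

View pics/crop1.png

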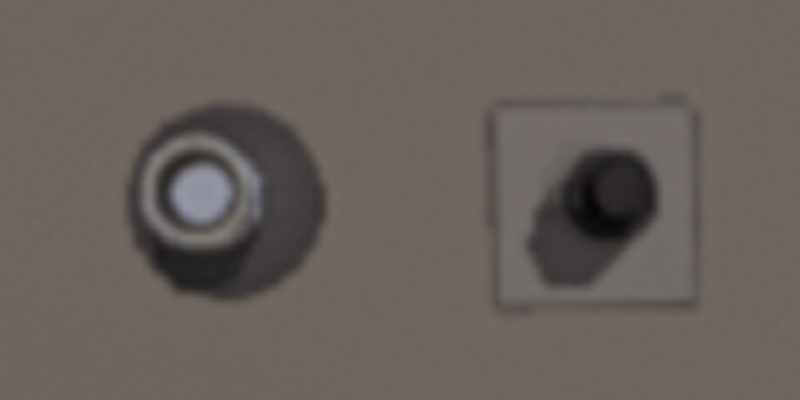

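The crop shows the column mouth centred at crop (200,192), its foot at (227,200), the grip top at (625,190) and the stand plate at (595,203).

```bash
python3 - <<'E'
from h import *
c=dict(np.load('top1.npz'))
for n,x,y,x0,z in(('mouth',200,192,171,.11),('colfoot',227,200,171,.005),('grip',225,190,258,.155),('collar',210,194,258,.109),('plate',195,203,258,.008)):
    print(n,ray(c,x0+(x+.5)/6.667-.5,165+(y+.5)/6.667-.5,z).round(4))
P=cloud(c);q=P[(abs(P[...,0]-.495)<.012)&(abs(P[...,1]+.075)<.012)&(P[...,2]>.151)]; print(q.mean(0),(q.min(0)+q.max(0))/2)
q=P[(abs(P[...,0]-.495)<.03)&(abs(P[...,1]-.138)<.03)&(P[...,2]>.106)]; print('rim',(q.min(0)+q.max(0))/2)
# bystanders / obstacles heights map near
for n,lo,hi in(('bottle',.07,.13),):
    pass
q=P[(P[...,0]>.3)&(P[...,0]<.62)&(abs(P[...,1])<.25)&(P[...,2]>.1)]
h,xe,ye=np.histogram2d(q[:,0],q[:,1],bins=[np.arange(.3,.63,.04),np.arange(-.25,.26,.05)]);print(h.astype(int))
# scene view of the same, circle fit from cap/pixels
s=dict(np.load('sc1.npz'))
def pr(c,X): p=c['R']@X+c['t'];return c['fx']*p[0]/p[2]+c['cx'],c['fy']*p[1]/p[2]+c['cy']
im=s['color'][:,:,::-1].copy()
big=cv2.resize(im[165:245,190:300],(770,560),interpolation=2)
for C,r,z in(((.494,.138),.016,.11),((.494,-.075),.011,.155),((.494,-.075),.017,.109),((.494,-.075),.011,.06)):
    pts=[]
    for a in np.linspace(0,6.28,40):
        u,v=pr(s,np.array([C[0]+r*np.cos(a),C[1]+r*np.sin(a),z])); pts.append([(u-190+.5)*7,(v-165+.5)*7])
    cv2.polylines(big,[np.int32(pts)],True,(0,255,0),1)
cv2.imwrite('pics/ov.png',big)
E
```

```text
mouth [0.4959 0.1357 0.11  ]
colfoot [0.4969 0.1365 0.005 ]
grip [ 0.4948 -0.0764  0.155 ]
collar [ 0.4952 -0.0746  0.109 ]
plate [ 0.4957 -0.0759  0.008 ]
[ 0.49538141 -0.07586407  0.15472636] [ 0.49615434 -0.07572558  0.15514028]
rim [0.49670448 0.13726789 0.11149699]
[[  0   0   0   0   0   0   0   0   0   0]
 [  0   0   0   0   0   0   0   0   0   0]
 [  0   0   0   0   0   0   0   0   0   0]
 [  0   0   0   0   0 808   0   0   0   0]
 [  0   0   0 115   0   0   0  58  16   0]
 [  0   0   0  41   0   0   0  49   7   0]
 [  0   0   0   0   0   0   0   0   0   0]
 [  0   0   0   0   0   0   0   0   0   0]]
```

View pics/ov.png

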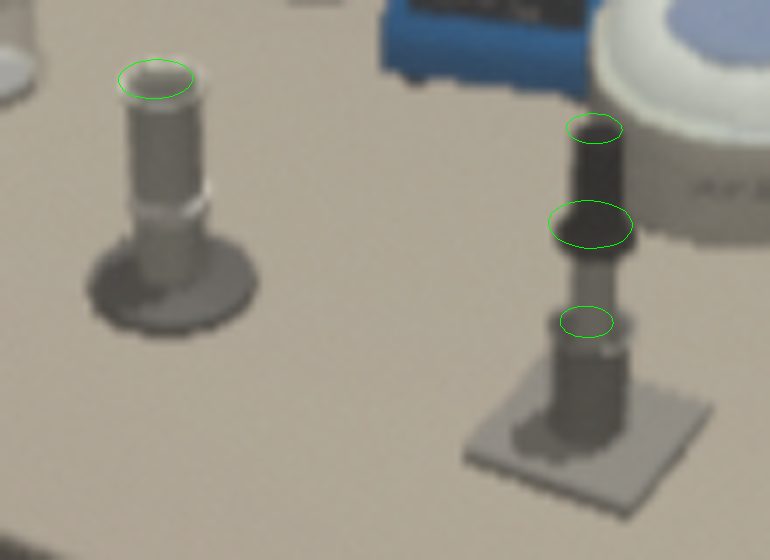

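The overlay (top-view estimate projected into the scene view) matches within about 2 mm: mouth at (160,80), grip top at (597,130). Now moving above the rod.

drive_tool([
  [-1, 0, 0, 0, -0.0186],
  [-1, 0, 0, 0, -0.0186],
  [-1, 0, 0, 0, -0.0186],
  [-1, -0.2, -0.4, 0, 0],
  [-1, -0.4, -0.76, 0, 0],
  [-1, -0.4, -0.76, 0, 0],
  [-1, -0.4, -0.76, 0, 0],
  [-1, -0.4, -0.76, 0, 0],
  [-1, -0.4, -0.76, 0, 0],
  [-1, -0.4, -0.76, 0, 0],
  [-1, -0.4, -0.76, 0, 0],
  [-1, -0.4, -0.76, 0, 0],
  [-1, -0.4, -0.76, 0, 0],
  [-1, -0.4, -0.76, 0, 0],
  [-1, -0.4, -0.76, 0, 0],
  [-1, -0.4, -0.76, 0, 0],
  [-1, -0.4, -0.76, 0, 0],
  [-1, -0.4, -0.76, 0, 0],
  [-1, 0, 0, 0, 0],
  [-1, 0, 0, 0, 0],
], newtons=60)

```text
time_s: 2.1
tcp_pos: [0.4785, -0.0361, 0.1935]
tcp_rot: [[-1.0, 0.002, -0.002], [0.002, 1.0, 0.001], [0.002, 0.001, -1.0]]
contact_force: [0.6, 0.1, 0.1]
grip_width: 0.0852
finger_force: 0.0
```

drive_tool([
  [-1, -0.17, -0.4, 0, 0],
  [-1, -0.17, -0.4, 0, 0],
  [-1, 0, 0, 0, 0],
  [-1, 0, 0, 0.4, 0],
  [-1, 0, 0, 0.4, 0],
  [-1, 0, 0, 0.4, 0],
  [-1, 0, 0, 0.2, 0],
  [-1, 0, 0, 0.15, 0],
  [-1, 0, 0, 0.06, 0],
  [-1, 0, 0, 0, 0],
  [-1, 0, 0, 0, 0],
  [-1, 0, 0, 0, 0],
])

```text
time_s: 3.3
tcp_pos: [0.4964, -0.0757, 0.1143]
tcp_rot: [[-1.0, 0.0, 0.001], [0.0, 1.0, -0.0], [-0.001, -0.0, -1.0]]
contact_force: [0.7, -0.7, 0.5]
grip_width: 0.0851
finger_force: 0.0
```

```bash
python3 - <<'E'
from h import *
a=snap('top','t2'); b=snap('scene','s2')
A=cv2.cvtColor(a['color'],4);B=cv2.cvtColor(b['color'],4)
cv2.imwrite('pics/c2.png',np.hstack([cv2.resize(A[160:230,253:323],(400,400),interpolation=2),cv2.resize(B[155:245,230:320],(400,400),interpolation=2)]))
E
```

```text
(no output)
```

View pics/c2.png

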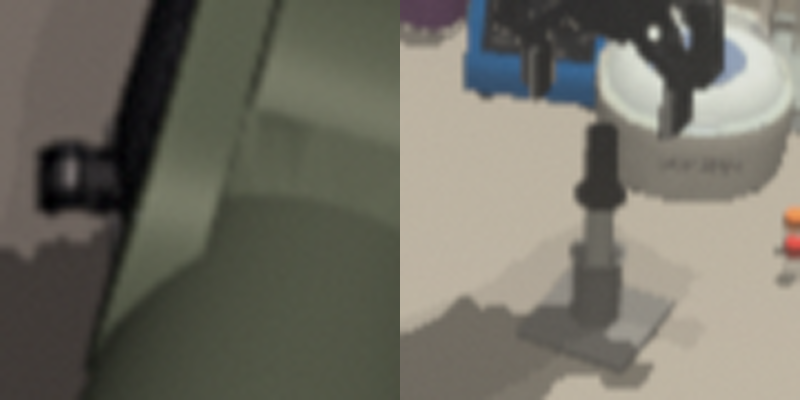

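```bash
python3 - <<'E'
from h import *
b=dict(np.load('s2.npz')); P=cloud(b); 
def px(x,y): return int(230+(x-400)/4.444), int(155+y/4.444)
for n,x,y in(('Ltip',538,88),('Ltip2',540,70),('Rtip',672,125),('Rtip2',680,100),('rodtop',603,132),('grip',603,155),('collar',600,195)):
    u,v=px(x,y); print(n,u,v,P[v,u].round(4),b['color'][v,u])
s=read_state();print(s['tcp_pos'],s['q'])
X=s['tcp_pos'];p=b['R']@X+b['t'];print(b['fx']*p[0]/p[2]+b['cx'],b['fy']*p[1]/p[2]+b['cy'])
E
```

```text
Ltip 261 174 [ 0.4881 -0.0351  0.1745] [55 54 51]
Ltip2 261 170 [ 0.4904 -0.0336  0.1858] [53 52 50]
Rtip 291 183 [ 0.4906 -0.1269  0.1737] [70 68 65]
Rtip2 293 177 [ 0.4881 -0.1327  0.196 ] [54 53 51]
rodtop 275 184 [ 0.4914 -0.0783  0.1539] [54 52 49]
grip 275 189 [ 0.4835 -0.0829  0.1433] [53 51 47]
collar 275 198 [ 0.4828 -0.0844  0.1139] [55 54 49]
[ 0.49628284 -0.07569458  0.11417529] [-2.98515205e-01  3.09841241e-01 -4.37562346e-01  8.22447440e-01
  3.09768148e-05 -2.98205662e-01]
274.51946658465744 194.70622974641975
```

```bash
python3 - <<'E'
from h import *
b=dict(np.load('sc1.npz')); P=cloud(b)
for X in([.1887,.5159,.193],[.1887,.5159,.206]):
    p=b['R']@np.array(X)+b['t'];print(b['fx']*p[0]/p[2]+b['cx'],b['fy']*p[1]/p[2]+b['cy'])
for u,v in((37,148),(35,146),(34,140),(25,120)): print(u,v,P[v,u].round(4),b['color'][v,u])
c=snap('scene','s3'); P=cloud(c); d=dict(np.load('s2.npz'))
print(np.abs(c['range_z']-d['range_z']).mean())
m=(abs(P[...,0]-.49)<.06)&(abs(P[...,1]+.076)<.08)&(P[...,2]>.115)&(abs(P[...,1]+.078)>.02); q=P[m]; print(np.sort(q[:,2])[:15].round(3))
E2=cv2.cvtColor(c['color'],4); cv2.imwrite('pics/c3.png',np.hstack([cv2.resize(E2[110:220,210:340],(520,440),interpolation=2),cv2.resize(cv2.cvtColor(b['color'],4)[90:170,0:50],(275,440),interpolation=2)]))
E
```

```text
34.50197335009935 163.11287310945826
33.26273793795505 159.02207763774686
37 148 [0.1744 0.461  0.2623] [28 28 29]
35 146 [0.1711 0.4617 0.2695] [24 23 25]
34 140 [0.1646 0.4478 0.2935] [33 33 34]
25 120 [0.1684 0.467  0.3427] [78 77 75]
0.018933276
[0.162 0.163 0.163 0.164 0.165 0.165 0.166 0.166 0.167 0.167 0.167 0.168
 0.168 0.169 0.169]
```

View pics/c3.png

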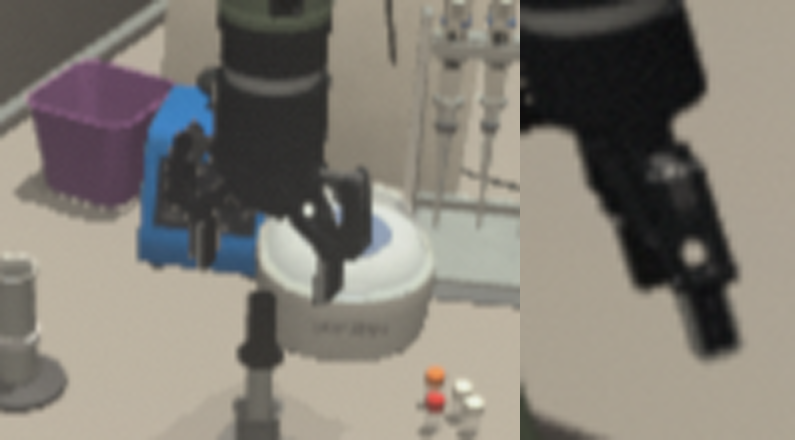

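```bash
python3 - <<'E'
from h import *
c=dict(np.load('s3.npz')); P=cloud(c)
for x,y in((260,205),(265,190),(260,150),(265,100),(270,75),(325,290),(328,298),(322,300),(205,262),(350,250),(345,180)):
    u,v=int(210+x/4),int(110+y/4); print((x,y),P[v,u].round(3))
s=read_state(); print(s['grip_width'],s['tcp_pos'])
E
```

```text
(260, 205) [ 0.483 -0.08   0.232]
(265, 190) [ 0.477 -0.085  0.249]
(260, 150) [ 0.46  -0.09   0.288]
(265, 100) [ 0.459 -0.091  0.322]
(270, 75) [ 0.466 -0.09   0.338]
(325, 290) [ 0.488 -0.128  0.178]
(328, 298) [ 0.485 -0.132  0.175]
(322, 300) [ 0.482 -0.128  0.172]
(205, 262) [ 0.489 -0.034  0.17 ]
(350, 250) [ 0.482 -0.146  0.219]
(345, 180) [ 0.487 -0.137  0.265]
0.08546381720782832 [ 0.4961646  -0.07569548  0.11406455]
```

drive_tool([
  [-0.2, 0, 0, 0, 0],
  [-0.2, 0, 0, 0, 0],
  [-0.2, 0, 0, 0, 0],
  [-0.2, 0, 0, 0, 0],
  [-0.2, 0, 0, 0, 0],
])

```text
time_s: 3.95
tcp_pos: [0.4959, -0.0755, 0.1137]
tcp_rot: [[-1.0, 0.0, -0.0], [0.0, 1.0, 0.0], [0.0, 0.0, -1.0]]
contact_force: [0.5, -0.8, -0.9]
grip_width: 0.0513
finger_force: 0.0
```

```bash
python3 - <<'E'
from h import *
c=snap('scene','s4')
B=cv2.cvtColor(c['color'],4); cv2.imwrite('pics/c4.png',cv2.resize(B[130:220,220:330],(770,600),interpolation=2))
E
```

```text
(no output)
```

View pics/c4.png

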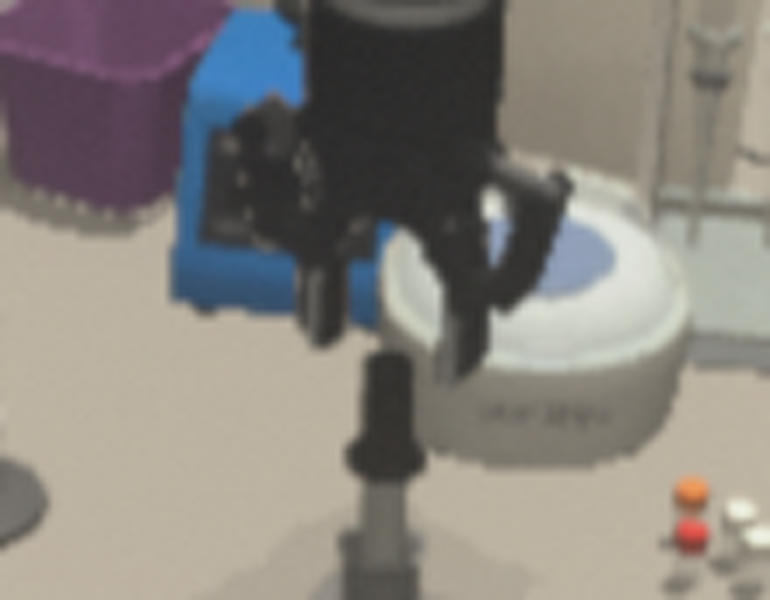

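Fingertips (320,345)/(460,380) sit level with the rod top (387,355), so the real tips are about 35 mm higher than the reported TCP implies. I'll trust the camera and descend in small steps, watching the force.

drive_tool([
  [-0.2, 0, 0, 0.1, 0],
  [-0.2, 0, 0, 0.1, 0],
  [-0.2, 0, 0, 0.1, 0],
  [-0.2, 0, 0, 0.1, 0],
  [-0.2, 0, 0, 0.1, 0],
  [-0.2, 0, 0, 0, 0],
])

```text
time_s: 4.6
tcp_pos: [0.4952, -0.0754, 0.0878]
tcp_rot: [[-1.0, 0.0, -0.002], [0.0, 1.0, 0.0], [0.002, 0.0, -1.0]]
contact_force: [-0.0, 0.7, 0.2]
grip_width: 0.0511
finger_force: 0.0
```

```bash
python3 - <<'E'
from h import *
c=snap('scene','s5'); P=cloud(c)
B=cv2.cvtColor(c['color'],4); cv2.imwrite('pics/c5.png',cv2.resize(B[150:220,245:315],(600,600),interpolation=2))
m=(abs(P[...,0]-.49)<.03)&(abs(abs(P[...,1]+.08)-.032)<.012)&(P[...,2]>.09)&(P[...,2]<.2)
for sg in(1,-1):
    q=P[m&(sg*(P[...,1]+.08)>0)]; print(np.sort(q[:,2])[:8].round(3), q.mean(0))
E
```

```text
[0.124 0.125 0.127 0.128 0.129 0.129 0.129 0.13 ] [ 0.48733549 -0.04867295  0.16003306]
[0.126 0.126 0.127 0.128 0.129 0.129 0.131 0.132] [ 0.48873063 -0.11013976  0.16897851]
```

View pics/c5.png

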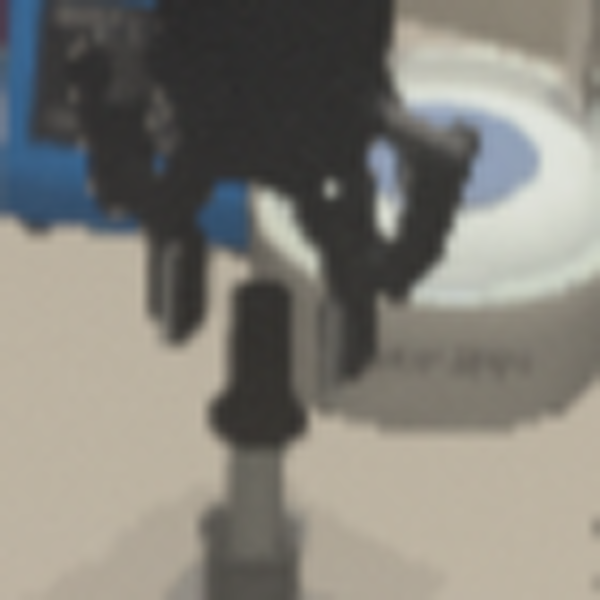

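Tips now at z≈0.125, beside the grip (rod at (262,350), tips (175,340) and (350,370)). Down another 8 mm, then close.

drive_tool([
  [-0.2, 0, 0, 0.08, 0],
  [-0.2, 0, 0, 0.08, 0],
  [-0.2, 0, 0, 0, 0],
  [0.1, 0, 0, 0, 0],
  [0.3, 0, 0, 0, 0],
  [0.6, 0, 0, 0, 0],
  [0.6, 0, 0, 0, 0],
  [0.6, 0, 0, 0, 0],
  [0.6, 0, 0, 0, 0],
], newtons=60)

```text
time_s: 5.55
tcp_pos: [0.4962, -0.0757, 0.081]
tcp_rot: [[-1.0, 0.0, 0.001], [0.0, 1.0, -0.0], [-0.001, -0.0, -1.0]]
contact_force: [-0.6, -0.5, 3.6]
grip_width: 0.0201
finger_force: 58.7
```

```bash
cat > tips.py <<'E'
from h import *
import sys
c=snap('scene',sys.argv[1]); P=cloud(c); s=read_state(); T=s['tcp_pos']
print(T,s['contact_force'].round(2),s['ft_torque'].round(2),s['grip_width'],s['finger_force'])
m=(abs(P[...,0]-T[0])<.04)&(P[...,2]-T[2]>.0)&(P[...,2]-T[2]<.1)
for sg in(1,-1):
    d=sg*(P[...,1]-T[1]+.005); q=P[m&(d>.012)&(d<.035)&(P[...,2]>T[2]+.01)]; print(np.sort(q[:,2])[:10].round(3))
E
python3 tips.py s6
```

```text
[ 0.49621105 -0.075682    0.08099362] [-0.46 -0.26  4.28] [-0.06  0.11  0.03] 0.02037650950147791 58.76444997091312
[0.1   0.103 0.104 0.106 0.106 0.106 0.107 0.117 0.117 0.12 ]
[0.101 0.102 0.104 0.106 0.106 0.119 0.122 0.123 0.123 0.126]
```

drive_tool([
  [0.6, 0, 0, -0.06, 0],
  [0.6, 0, 0, -0.1, 0],
  [0.6, 0, 0, -0.1, 0],
  [0.6, 0, 0, -0.2, 0],
  [0.6, 0, 0, -0.2, 0],
  [0.6, 0, 0, -0.3, 0],
  [0.6, 0, 0, -0.3, 0],
  [0.6, 0, 0, -0.3, 0],
  [0.6, 0, 0, -0.3, 0],
  [0.6, 0, 0, -0.3, 0],
  [0.6, 0, 0, -0.15, 0],
  [0.6, 0, 0, -0.1, 0],
  [0.6, 0, 0, 0, 0],
  [0.6, 0, 0, 0, 0],
])

```text
time_s: 7.0
tcp_pos: [0.4956, -0.0755, 0.2008]
tcp_rot: [[-1.0, 0.0, -0.001], [0.0, 1.0, 0.0], [0.001, 0.0, -1.0]]
contact_force: [-0.5, 0.2, -2.1]
grip_width: 0.0206
finger_force: 58.6
```

```bash
cat > rod.py <<'E'
from h import *
import sys
c=snap('scene',sys.argv[1]); P=cloud(c); s=read_state(); T=s['tcp_pos']
print(T,s['contact_force'].round(2),s['ft_torque'].round(3),s['grip_width'],s['finger_force'])
m=(abs(P[...,0]-T[0])<.025)&(abs(P[...,1]-T[1])<.03)
f=T[2]-.073
for lo in range(-10,100,10):
    q=P[m&(P[...,2]>f+lo/1e3)&(P[...,2]<f+lo/1e3+.01)]
    if len(q): print(lo,len(q),q.mean(0).round(4),q[:,2].min().round(4))
B=cv2.cvtColor(c['color'],4)
p=c['R']@(T+[0,0,-.02])+c['t'];u,v=int(c['fx']*p[0]/p[2]+c['cx']),int(c['fy']*p[1]/p[2]+c['cy'])
cv2.imwrite(f'pics/z{sys.argv[1]}.png',cv2.resize(B[v-50:v+50,u-50:u+50],(600,600),interpolation=2))
E
python3 rod.py s7
```

```text
[ 0.49542186 -0.07540396  0.20053747] [-0.46 -0.08 -2.27] [-0.045  0.008  0.009] 0.02019243813165067 58.59531195019372
-10 2 [ 0.4888 -0.0823  0.1266] 0.126
0 20 [ 0.4876 -0.0808  0.1323] 0.1277
10 22 [ 0.487  -0.0806  0.1426] 0.138
20 21 [ 0.4875 -0.0805  0.1526] 0.148
30 21 [ 0.4871 -0.0793  0.1622] 0.1576
40 24 [ 0.4871 -0.0795  0.1728] 0.168
50 20 [ 0.4867 -0.0799  0.183 ] 0.1782
60 20 [ 0.4862 -0.081   0.1932] 0.1878
70 22 [ 0.4887 -0.082   0.203 ] 0.1981
80 16 [ 0.4861 -0.0808  0.2125] 0.2084
90 46 [ 0.4855 -0.081   0.2243] 0.218
```

drive_tool([
  [0.6, 0, 0.3, 0, 0],
  [0.6, 0, 0.5, 0, 0],
  [0.6, 0, 0.6, 0, 0],
  [0.6, 0, 0.6, 0, 0],
  [0.6, 0, 0.6, 0, 0],
  [0.6, 0, 0.6, 0, 0],
  [0.6, 0, 0.5, 0, 0],
  [0.6, 0, 0.3, 0, 0],
  [0.6, -0.02, 0.24, 0, 0],
  [0.6, 0, 0, 0, 0],
  [0.6, 0, 0, 0, 0],
])

```text
time_s: 8.15
tcp_pos: [0.4969, 0.136, 0.201]
tcp_rot: [[-1.0, 0.0, -0.0], [0.0, 1.0, -0.001], [0.0, -0.001, -1.0]]
contact_force: [1.0, -0.4, -2.2]
grip_width: 0.0204
finger_force: 58.9
```

```bash
python3 rod.py s8
```

```text
[0.49694049 0.13572302 0.20105285] [-0.5   0.14 -1.93] [ 0.003 -0.03  -0.019] 0.020977121922432517 58.88670354557689
-10 4 [0.4909 0.1331 0.1257] 0.1249
0 18 [0.4885 0.1299 0.1333] 0.1286
10 15 [0.4887 0.1296 0.1432] 0.139
20 19 [0.4883 0.1289 0.1533] 0.1488
30 20 [0.4891 0.129  0.1636] 0.1587
40 22 [0.4899 0.1313 0.1732] 0.169
50 15 [0.4885 0.1296 0.1836] 0.1791
60 22 [0.4879 0.1305 0.193 ] 0.1886
70 14 [0.4891 0.1295 0.2027] 0.1997
80 16 [0.4877 0.1289 0.2115] 0.2088
90 44 [0.4871 0.1287 0.2248] 0.2195
```

View pics/zs8.png

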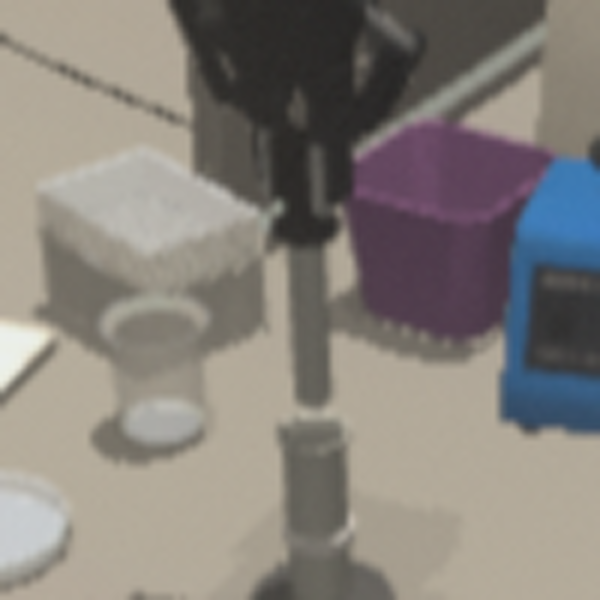

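Rod axis (314,395) lines up with the column axis (316,430), and the foot is just above the mouth. Lowering into the mouth.

drive_tool([
  [0.6, 0, 0, 0.1, 0],
  [0.6, 0, 0, 0.1, 0],
  [0.6, 0, 0, 0.08, 0],
  [0.6, 0, 0, 0.06, 0],
  [0.6, 0, 0, 0.04, 0],
  [0.6, 0, 0, 0.04, 0],
  [0.6, 0, 0, 0.04, 0],
  [0.6, 0, 0, 0.04, 0],
  [0.6, 0, 0, 0, 0],
])

```text
time_s: 9.1
tcp_pos: [0.4968, 0.1365, 0.1759]
tcp_rot: [[-1.0, 0.0, -0.0], [0.0, 1.0, -0.0], [0.0, -0.0, -1.0]]
contact_force: [0.0, -0.5, -1.4]
grip_width: 0.0204
finger_force: 58.9
```

drive_tool([
  [0.6, 0, 0, 0.04, 0],
  [0.6, 0, 0, 0.04, 0],
  [0.6, 0, 0, 0, 0],
])

```text
time_s: 9.4
tcp_pos: [0.4967, 0.1365, 0.1719]
tcp_rot: [[-1.0, 0.0, -0.001], [0.0, 1.0, -0.0], [0.001, -0.0, -1.0]]
contact_force: [-0.0, 0.3, -1.5]
grip_width: 0.0206
finger_force: 58.9
```

drive_tool([
  [0.6, 0, 0, 0.04, 0],
  [0.6, 0, 0, 0.04, 0],
  [0.6, 0, 0, 0, 0],
])

```text
time_s: 9.7
tcp_pos: [0.4967, 0.1364, 0.1679]
tcp_rot: [[-1.0, 0.0, -0.0], [0.0, 1.0, -0.0], [0.0, -0.0, -1.0]]
contact_force: [0.4, -0.2, -2.3]
grip_width: 0.0208
finger_force: 58.9
```

drive_tool([
  [0.6, 0, 0, 0.04, 0],
  [0.6, 0, 0, 0.04, 0],
  [0.6, 0, 0, 0.04, 0],
])

```text
time_s: 10.0
tcp_pos: [0.4969, 0.1365, 0.162]
tcp_rot: [[-1.0, 0.0, 0.0], [0.0, 1.0, 0.0], [-0.0, 0.0, -1.0]]
contact_force: [-0.5, -0.1, -1.9]
grip_width: 0.0207
finger_force: 58.9
```

drive_tool([
  [0.6, 0, 0, 0.04, 0],
  [0.6, 0, 0, 0.04, 0],
  [0.6, 0, 0, 0.04, 0],
])

```text
time_s: 10.3
tcp_pos: [0.4972, 0.1365, 0.1564]
tcp_rot: [[-1.0, 0.0, 0.001], [0.0, 1.0, -0.0], [-0.001, -0.0, -1.0]]
contact_force: [-0.7, -0.3, 2.0]
grip_width: 0.0205
finger_force: 59.3
```

drive_tool([
  [0.6, 0, 0, 0.03, 0],
  [0.6, 0, 0, 0.03, 0],
])

```text
time_s: 10.5
tcp_pos: [0.4971, 0.1365, 0.1533]
tcp_rot: [[-1.0, 0.0, 0.0], [0.0, 1.0, 0.0], [-0.0, 0.0, -1.0]]
contact_force: [-0.5, -0.3, 1.8]
grip_width: 0.0205
finger_force: 59.3
```

drive_tool([
  [0.6, 0, 0, 0.03, 0],
  [0.6, 0, 0, 0.03, 0],
])

```text
time_s: 10.7
tcp_pos: [0.4971, 0.1365, 0.1502]
tcp_rot: [[-1.0, 0.0, 0.0], [0.0, 1.0, 0.0], [-0.0, 0.0, -1.0]]
contact_force: [-0.5, 0.7, 2.3]
grip_width: 0.0209
finger_force: 59.3
```

drive_tool([
  [0.6, 0, 0, 0.03, 0],
  [0.6, 0, 0, 0.03, 0],
])

```text
time_s: 10.9
tcp_pos: [0.4973, 0.1365, 0.1475]
tcp_rot: [[-1.0, 0.0, 0.001], [0.0, 1.0, 0.0], [-0.001, 0.0, -1.0]]
contact_force: [-1.5, 0.2, 6.3]
grip_width: 0.0209
finger_force: 59.7
```

drive_tool([
  [0.6, 0, 0, 0.03, 0],
  [0.6, 0, 0, 0.03, 0],
])

```text
time_s: 11.1
tcp_pos: [0.4973, 0.1365, 0.1446]
tcp_rot: [[-1.0, 0.0, 0.001], [0.0, 1.0, 0.0], [-0.001, 0.0, -1.0]]
contact_force: [-0.3, -0.6, 6.1]
grip_width: 0.0208
finger_force: 59.8
```

drive_tool([
  [0.6, 0, 0, 0.03, 0],
  [0.6, 0, 0, 0.03, 0],
  [0.6, 0, 0, 0.03, 0],
  [0.6, 0, 0, 0.03, 0],
  [0.6, 0, 0, 0.02, 0],
])

```text
time_s: 11.6
tcp_pos: [0.4973, 0.1365, 0.1376]
tcp_rot: [[-1.0, 0.0, 0.001], [0.0, 1.0, 0.0], [-0.001, 0.0, -1.0]]
contact_force: [-1.7, -0.2, 4.8]
grip_width: 0.0208
finger_force: 59.8
```

drive_tool([
  [0.6, 0, 0, 0.02, 0],
])

```text
time_s: 11.7
tcp_pos: [0.4973, 0.1365, 0.1366]
tcp_rot: [[-1.0, 0.0, 0.001], [0.0, 1.0, 0.0], [-0.001, 0.0, -1.0]]
contact_force: [-1.8, 0.2, 6.4]
grip_width: 0.0207
finger_force: 59.8
```

drive_tool([
  [0.6, 0, 0, 0.01, 0],
  [0.6, 0, 0, 0.01, 0],
])

```text
time_s: 11.9
tcp_pos: [0.4973, 0.1365, 0.1357]
tcp_rot: [[-1.0, 0.0, 0.001], [0.0, 1.0, 0.0], [-0.001, 0.0, -1.0]]
contact_force: [-1.3, -0.2, 5.8]
grip_width: 0.0203
finger_force: 59.7
```

drive_tool([
  [0.6, 0, 0, 0.01, 0],
])

```text
time_s: 12.0
tcp_pos: [0.4973, 0.1365, 0.1352]
tcp_rot: [[-1.0, 0.0, 0.001], [0.0, 1.0, 0.0], [-0.001, 0.0, -1.0]]
contact_force: [-0.4, -0.3, 6.1]
grip_width: 0.0205
finger_force: 59.7
```

drive_tool([
  [0.6, 0, 0, 0.01, 0],
  [0.6, 0, 0, 0.01, 0],
  [0.6, 0, 0, 0.01, 0],
])

```text
time_s: 12.3
tcp_pos: [0.4973, 0.1365, 0.1337]
tcp_rot: [[-1.0, 0.0, 0.001], [0.0, 1.0, 0.0], [-0.001, 0.0, -1.0]]
contact_force: [-1.4, 0.3, 5.2]
grip_width: 0.0202
finger_force: 59.7
```

drive_tool([
  [0.6, 0, 0, 0.01, 0],
  [0.6, 0, 0, 0.01, 0],
  [0.6, 0, 0, 0.01, 0],
])

```text
time_s: 12.6
tcp_pos: [0.4973, 0.1365, 0.1322]
tcp_rot: [[-1.0, 0.0, 0.001], [0.0, 1.0, 0.0], [-0.001, 0.0, -1.0]]
contact_force: [-1.8, -0.5, 5.3]
grip_width: 0.0203
finger_force: 59.7
```

drive_tool([
  [0.6, 0, 0, 0.01, 0],
  [0.6, 0, 0, 0.01, 0],
  [0.6, 0, 0, 0.01, 0],
])

```text
time_s: 12.9
tcp_pos: [0.4973, 0.1365, 0.1307]
tcp_rot: [[-1.0, 0.0, 0.001], [0.0, 1.0, 0.0], [-0.001, 0.0, -1.0]]
contact_force: [-1.2, -0.4, 5.3]
grip_width: 0.0209
finger_force: 59.7
```

drive_tool([
  [0.6, 0, 0, 0.01, 0],
  [0.6, 0, 0, 0.01, 0],
  [0.6, 0, 0, 0.01, 0],
])

```text
time_s: 13.2
tcp_pos: [0.4973, 0.1365, 0.1292]
tcp_rot: [[-1.0, 0.0, 0.001], [0.0, 1.0, 0.0], [-0.001, 0.0, -1.0]]
contact_force: [-1.0, -0.6, 7.2]
grip_width: 0.0206
finger_force: 59.7
```

drive_tool([
  [0.6, 0, 0, 0.01, 0],
])

```text
time_s: 13.3
tcp_pos: [0.4973, 0.1365, 0.1287]
tcp_rot: [[-1.0, 0.0, 0.001], [0.0, 1.0, 0.0], [-0.001, 0.0, -1.0]]
contact_force: [-1.0, 0.8, 6.3]
grip_width: 0.0204
finger_force: 59.7
```

drive_tool([
  [0.6, 0, 0, 0.01, 0],
  [0.6, 0, 0, 0.01, 0],
  [0.6, 0, 0, 0.01, 0],
])

```text
time_s: 13.6
tcp_pos: [0.4972, 0.1365, 0.1271]
tcp_rot: [[-1.0, 0.0, 0.001], [0.0, 1.0, 0.0], [-0.001, 0.0, -1.0]]
contact_force: [-1.5, -0.1, 5.4]
grip_width: 0.0208
finger_force: 59.7
```

drive_tool([
  [0.6, 0, 0, 0.01, 0],
  [0.6, 0, 0, 0.01, 0],
  [0.6, 0, 0, 0.01, 0],
])

```text
time_s: 13.9
tcp_pos: [0.4973, 0.1365, 0.1256]
tcp_rot: [[-1.0, 0.0, 0.001], [0.0, 1.0, 0.0], [-0.001, 0.0, -1.0]]
contact_force: [-1.6, -1.2, 6.2]
grip_width: 0.0208
finger_force: 59.7
```

drive_tool([
  [0.6, 0, 0, 0.01, 0],
  [0.6, 0, 0, 0.01, 0],
  [0.6, 0, 0, 0.01, 0],
])

```text
time_s: 14.2
tcp_pos: [0.4975, 0.1365, 0.1244]
tcp_rot: [[-1.0, 0.0, 0.001], [0.0, 1.0, 0.0], [-0.001, 0.0, -1.0]]
contact_force: [-2.2, -0.7, 8.9]
grip_width: 0.0206
finger_force: 60.1
```

drive_tool([
  [0.6, 0, 0, 0.006, 0],
  [0.6, 0, 0, 0, 0],
])

```text
time_s: 14.4
tcp_pos: [0.4975, 0.1365, 0.1243]
tcp_rot: [[-1.0, 0.0, 0.001], [0.0, 1.0, 0.0], [-0.001, 0.0, -1.0]]
contact_force: [-1.9, -1.0, 8.4]
grip_width: 0.0208
finger_force: 60.1
```

drive_tool([
  [0.6, 0, 0, 0.01, 0],
  [0.6, 0, 0, 0, 0],
])

```text
time_s: 14.6
tcp_pos: [0.4976, 0.1365, 0.124]
tcp_rot: [[-1.0, 0.0, 0.002], [0.0, 1.0, 0.0], [-0.002, 0.0, -1.0]]
contact_force: [-2.2, 0.2, 9.1]
grip_width: 0.0211
finger_force: 60.3
```

drive_tool([
  [0.6, 0, 0, 0.012, 0],
  [0.6, 0, 0, 0.006, 0],
  [0.6, 0, 0, 0, 0],
])

```text
time_s: 14.9
tcp_pos: [0.4978, 0.1365, 0.1236]
tcp_rot: [[-1.0, 0.0, 0.002], [0.0, 1.0, 0.0], [-0.002, 0.0, -1.0]]
contact_force: [-3.3, 0.3, 13.9]
grip_width: 0.0202
finger_force: 60.7
```

drive_tool([
  [0.6, 0, 0, 0, 0],
  [0.6, 0, 0, 0, 0],
  [0.6, 0, 0, 0, 0],
  [0.6, 0, 0, 0, 0],
])

```text
time_s: 15.3
tcp_pos: [0.4978, 0.1365, 0.1236]
tcp_rot: [[-1.0, 0.0, 0.002], [0.0, 1.0, 0.0], [-0.002, 0.0, -1.0]]
contact_force: [-2.7, -1.2, 13.5]
grip_width: 0.0206
finger_force: 60.7
```

```bash
python3 -c "
from h import *
s=read_state();print(s['contact_force'],s['tcp_pos'])"
```

```text
[-2.67038204 -1.16016537 13.51147394] [0.49779028 0.13653128 0.12361475]
```

drive_tool([
  [0.6, 0, 0, 0, 0],
  [0.6, 0, 0, 0, 0],
  [0.6, 0, 0, 0, 0],
  [0.6, 0, 0, 0, 0],
  [0.6, 0, 0, 0, 0],
  [0.6, 0, 0, 0, 0],
  [0.6, 0, 0, 0, 0],
  [0.6, 0, 0, 0, 0],
])

```text
time_s: 16.1
tcp_pos: [0.4978, 0.1365, 0.1236]
tcp_rot: [[-1.0, 0.0, 0.002], [0.0, 1.0, 0.0], [-0.002, 0.0, -1.0]]
contact_force: [-2.9, 0.5, 12.9]
grip_width: 0.0201
finger_force: 60.7
```

drive_tool([
  [0.6, 0, 0, -0.04, 0],
  [0.6, 0, 0, -0.1, 0],
  [0.6, 0, 0, -0.2, 0],
  [0.6, 0, 0, -0.2, 0],
  [0.6, 0, 0, -0.2, 0],
  [0.6, 0, 0, -0.2, 0],
  [0.6, 0, 0, -0.2, 0],
  [0.6, 0, 0, -0.2, 0],
  [0.6, 0, 0, -0.2, 0],
  [0.6, 0, 0, -0.1, 0],
  [0.6, 0, 0, 0, 0],
  [0.6, 0, 0, 0, 0],
])

```text
time_s: 17.3
tcp_pos: [0.4968, 0.1365, 0.2038]
tcp_rot: [[-1.0, 0.0, -0.0], [0.0, 1.0, -0.0], [0.0, -0.0, -1.0]]
contact_force: [-0.8, -0.1, -1.6]
grip_width: 0.0207
finger_force: 58.9
```

```bash
python3 rod.py s9
```

```text
[0.49659683 0.13643021 0.20354108] [-0.18 -0.62 -0.87] [-0.027  0.02   0.041] 0.020638436988433862 58.90995348949218
-10 2 [0.4883 0.1302 0.1289] 0.1279
0 17 [0.4887 0.1292 0.1359] 0.1312
10 18 [0.4883 0.1299 0.1455] 0.1409
20 19 [0.489  0.1303 0.1561] 0.1511
30 23 [0.4893 0.1302 0.1659] 0.1609
40 18 [0.4901 0.1314 0.1754] 0.1717
50 15 [0.4885 0.1314 0.1843] 0.1809
60 20 [0.4879 0.1297 0.1949] 0.1907
70 18 [0.4887 0.1295 0.2053] 0.2007
80 15 [0.4888 0.1291 0.2145] 0.2106
90 41 [0.4862 0.1293 0.2275] 0.2227
```

drive_tool([
  [0.6, 0, -0.3, 0, 0],
  [0.6, 0, -0.5, 0, 0],
  [0.6, 0, -0.6, 0, 0],
  [0.6, 0, -0.6, 0, 0],
  [0.6, 0, -0.6, 0, 0],
  [0.6, 0, -0.6, 0, 0],
  [0.6, 0, -0.5, 0, 0],
  [0.6, 0, -0.3, 0, 0],
  [0.6, 0.01, -0.25, 0, 0],
  [0.6, 0, 0, 0, 0],
  [0.6, 0, 0, 0.2, 0],
  [0.6, 0, 0, 0.3, 0],
  [0.6, 0, 0, 0.3, 0],
  [0.6, 0, 0, 0.2, 0],
  [0.6, 0, 0, 0.1, 0],
  [0.6, 0, 0, 0, 0],
  [0.6, 0, 0, 0, 0],
])

```text
time_s: 19.05
tcp_pos: [0.4967, -0.0759, 0.1493]
tcp_rot: [[-1.0, -0.0, 0.001], [-0.0, 1.0, -0.0], [-0.001, -0.0, -1.0]]
contact_force: [-0.3, -0.3, -1.5]
grip_width: 0.0204
finger_force: 59.0
```

```bash
python3 rod.py s10
```

```text
[ 0.49689248 -0.07599625  0.14953762] [-0.17 -0.19 -1.01] [-0.008 -0.015 -0.021] 0.020987577841859905 59.007847186003346
-10 3 [ 0.4889 -0.0805  0.0741] 0.0725
0 19 [ 0.4883 -0.0809  0.0814] 0.0769
10 16 [ 0.4876 -0.0815  0.0921] 0.0881
20 17 [ 0.4874 -0.0817  0.1021] 0.0968
30 22 [ 0.4884 -0.0811  0.111 ] 0.1069
40 21 [ 0.4883 -0.0807  0.1215] 0.1167
50 19 [ 0.4891 -0.0817  0.131 ] 0.1271
60 24 [ 0.4878 -0.0798  0.1416] 0.1366
70 19 [ 0.4878 -0.0801  0.1518] 0.1468
80 14 [ 0.4873 -0.0819  0.1604] 0.1568
90 48 [ 0.4872 -0.0815  0.1731] 0.1676
```

drive_tool([
  [0.6, 0.014, 0, 0.06, 0],
  [0.6, 0, 0, 0.06, 0],
  [0.6, 0, 0, 0.06, 0],
  [0.6, 0, 0, 0.06, 0],
  [0.6, 0, 0, 0.06, 0],
  [0.6, 0, 0, 0.04, 0],
  [0.6, 0, 0, 0, 0],
])

```text
time_s: 19.8
tcp_pos: [0.4954, -0.076, 0.1316]
tcp_rot: [[-1.0, 0.0, -0.001], [0.0, 1.0, 0.0], [0.001, 0.0, -1.0]]
contact_force: [-0.2, 0.4, -3.2]
grip_width: 0.0204
finger_force: 59.0
```

drive_tool([
  [0.6, 0, 0, 0.04, 0],
  [0.6, 0, 0, 0.04, 0],
  [0.6, 0, 0, 0.04, 0],
  [0.6, 0, 0, 0, 0],
])

```text
time_s: 20.2
tcp_pos: [0.4955, -0.076, 0.1257]
tcp_rot: [[-1.0, 0.0, -0.0], [0.0, 1.0, 0.0], [0.0, 0.0, -1.0]]
contact_force: [0.4, 0.0, -1.5]
grip_width: 0.0205
finger_force: 59.0
```

drive_tool([
  [0.6, 0, 0, 0.06, 0],
  [0.6, 0, 0, 0.06, 0],
  [0.6, 0, 0, 0.06, 0],
  [0.6, 0, 0, 0, 0],
])

```text
time_s: 20.6
tcp_pos: [0.4952, -0.0759, 0.1164]
tcp_rot: [[-1.0, 0.0, -0.001], [0.0, 1.0, 0.0], [0.001, 0.0, -1.0]]
contact_force: [0.3, 0.9, -1.7]
grip_width: 0.0208
finger_force: 59.0
```

drive_tool([
  [0.6, 0, 0, 0.08, 0],
  [0.6, 0, 0, 0.1, 0],
  [0.6, 0, 0, 0.1, 0],
  [0.6, 0, 0, 0.1, 0],
  [0.6, 0, 0, 0.1, 0],
  [0.6, 0, 0, 0.08, 0],
  [0.6, 0, 0, 0.04, 0],
  [0.6, 0, 0, 0, 0],
])

```text
time_s: 21.4
tcp_pos: [0.4955, -0.0759, 0.0866]
tcp_rot: [[-1.0, 0.0, -0.001], [0.0, 1.0, 0.0], [0.001, 0.0, -1.0]]
contact_force: [0.3, -0.4, -0.8]
grip_width: 0.0206
finger_force: 59.0
```

drive_tool([
  [0.6, 0, 0, 0.04, 0],
  [0.6, 0, 0, 0.03, 0],
  [0.6, 0, 0, 0.02, 0],
  [0.6, 0, 0, 0, 0],
])

```text
time_s: 21.8
tcp_pos: [0.4956, -0.0761, 0.0824]
tcp_rot: [[-1.0, 0.0, -0.0], [0.0, 1.0, -0.0], [0.0, -0.0, -1.0]]
contact_force: [-0.2, -0.5, -1.7]
grip_width: 0.0205
finger_force: 59.0
```

drive_tool([
  [0.6, 0, 0, 0.02, 0],
  [0.6, 0, 0, 0.01, 0],
  [0.6, 0, 0, 0, 0],
])

```text
time_s: 22.1
tcp_pos: [0.4958, -0.0761, 0.081]
tcp_rot: [[-1.0, 0.0, 0.0], [0.0, 1.0, -0.0], [-0.0, -0.0, -1.0]]
contact_force: [0.3, -0.1, -1.1]
grip_width: 0.0206
finger_force: 59.2
```

drive_tool([
  [0.6, 0, 0, 0.014, 0],
  [0.6, 0, 0, 0, 0],
])

```text
time_s: 22.3
tcp_pos: [0.4961, -0.0761, 0.081]
tcp_rot: [[-1.0, 0.0, 0.001], [0.0, 1.0, -0.0], [-0.001, -0.0, -1.0]]
contact_force: [-0.7, -0.2, 4.3]
grip_width: 0.0206
finger_force: 59.8
```

drive_tool([
  [0.4, 0, 0, 0, 0],
  [0.2, 0, 0, 0, 0],
  [0, 0, 0, 0, 0],
  [-0.2, 0, 0, 0, 0],
  [-0.5, 0, 0, 0, 0],
  [-0.5, 0, 0, 0, 0],
  [-0.5, 0, 0, 0, 0],
  [-0.5, 0, 0, 0, 0],
  [-0.5, 0, 0, -0.1, 0],
  [-0.5, 0, 0, -0.2, 0],
  [-0.5, 0, 0, -0.4, 0],
  [-0.5, 0, 0, -0.4, 0],
  [-0.5, 0, 0, -0.4, 0],
  [-0.5, 0, 0, -0.4, 0],
  [-0.5, 0, 0, -0.4, 0],
  [-0.5, 0, 0, -0.2, 0],
  [-0.5, 0, 0, 0, 0],
  [-0.5, 0, 0, 0, 0],
])

```text
time_s: 24.1
tcp_pos: [0.4954, -0.076, 0.205]
tcp_rot: [[-1.0, 0.0, -0.0], [0.0, 1.0, 0.0], [0.0, 0.0, -1.0]]
contact_force: [0.0, 0.1, -0.7]
grip_width: 0.0641
finger_force: 0.0
```

```bash
python3 - <<'E'
from h import *
c=snap('scene','fin'); B=cv2.cvtColor(c['color'],4); cv2.imwrite('pics/end.png',cv2.resize(B[110:290,120:390],(800,533),interpolation=2))
E
```

```text
(no output)
```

View pics/end.png

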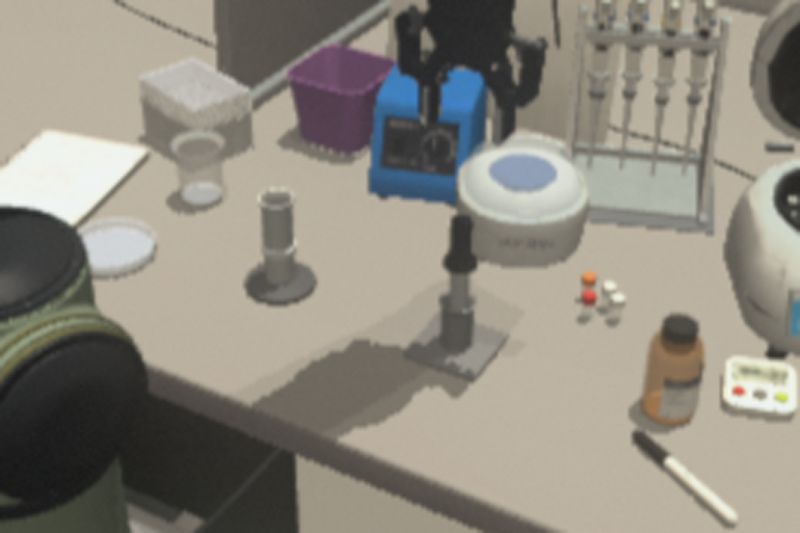

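The rod stands upright in its stand (460,280), the gripper is clear above it, and the column, bottle, beaker and dish look undisturbed. Handing in.

```bash
python3 -c "
from bench import *
print(close_job())"
```

```text
the job is handed in; nothing more can be done
None
```

I pushed both discs onto the ledge, held the rod there at about 15 N for just over a second, stood it back in its stand, and handed the job in at about 24 s; the bottle, beaker and dish look undisturbed, and no verdict came back.

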